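# Bring the salt to the open front of the spice carousel and hold it there

### The arm

A 7-joint arm with a two-finger parallel gripper is mounted at the origin on a cart in front of the work surface, level with it; the furniture and walls round the work are solid. World frame = base frame: x ahead of the robot, y to its left, z up, the work surface at z = 0. Lengths are in m, angles in rad, forces in N, time in s.
With the tool pointing down it reaches from about 0.35 to 0.9 m from the base axis. Payload 8.1 kg.
Tool frame: the origin (TCP) lies at the very end of the fingers, on their centre line; the grasp point (between the pads) lies arm.grip_point_offset behind it (arm.grip_point_offset is the distance from the TCP to the grasp point, in m); z points along the fingers, y is the line along which they close (so a half turn about z gives the same grasp; the last joint's range is limited). The gripper opens to 92 mm and grips with 3 to 60 N. Pads are 19 mm wide; open, the fingers measure 130 mm over their backs; the gripper's body (75 mm by 190 mm) begins 47 mm behind the grasp point.
Start: joints at [1.152, 0.434, 0.025, 1.573, -0.012, 1.134, -0.075], TCP at [0.194, -0.594, 0.227] pointing down, gripper open.
Joint ranges: [-2.62, 2.62], [-0.44, 2.09], [-1.27, 1.32], [0.08, 2.57], [-1.32, 4.46], [0.12, 2], [-2.74, 2.74]. Speed limits (rad/s): [2.22, 2.22, 3.01, 3.01, 3.14, 3.14, 3.14].

### API

Orientations are given as a rotation vector (axis times angle).
In Python, from cell import arm gives the robot as it stands. The module is installed in compiled form; this text tells all that it offers.
- The arm moves only by the shell command python3 -m creep 'ROWS' [OPENING] [FORCE]. ROWS is JSON, a list of rows, each a list of 6 numbers: the shift along the tool's x, y, z scaled (see below), then the turn, a rotation vector about the tool's x, y, z scaled (see below). A call has 1 to 20 rows; each row shifts and turns the commanded pose from where the row before left it, along the tool's axes as they then stand; what a row does not reach is not made up. The controller multiplies each number of a shift by 0.4 m and each number of a turn by 120 degrees. A row lasts 1/12 s, in which the tool goes at most 41.7 mm and 7.16 degrees, less where a joint would pass 70% of its speed; a pose out of reach is approached as far as the arm can. A call with a number of a shift or a turn outside -1 to 1 is refused whole. A call with a gripper value outside its range is refused whole. OPENING is the closure, from -1 (fully open) to 1 (shut), set as the call begins (- or left out, the last holds). The fingers move at their own pace and stop on an object; FORCE is the grip in N (left out, the last holds). Time passes only in rows, so rows that do not move let the fingers close. It gives the time, the measured TCP pose, the force, the opening and the grip force at its end, in the units of the state.
- arm.observe(): the state, without advancing time (a new reading comes with each control period).
- arm.get_image(name): name is "scene" or "side" or "wrist"; returns a dict with "frame" (400x640x3 uint8, red, green, blue), "intrinsics" (3x3 intrinsics, pixels), "rvec" (rotation vector, rad) and "tvec" (3), from world to camera coordinates, as OpenCV has them; the wrist camera has in their place "mount" (4x4, takes a point from camera to tool coordinates, whose origin is the TCP and whose axes are the flange's). Camera axes: x right, y down, z forward; pixel columns grow to the right and rows downward; lengths in m; the calibration is good to about 2 mm. A picture is of the moment at which its call begins: read the wrist's pose just before it. There is no depth.
- arm.sign_off(): hands the job in; it is judged then, once.
The state is a dict: "clock": time; "joints": joint angles; "dq": joint speeds; "joint_efforts": joint torques, N m; "position": TCP position; "ee_rot": TCP orientation; "force": force on the tool from outside, world axes, zero at the start; "ft_torque": the same for the moment, N m; "width": opening from 0.0 (shut) to 1.0 (fully open); "gripper_force": force on a finger pad.
Only numpy, scipy, OpenCV 4.12 (cv2) and the standard library are available. Lean on these libraries where they do the work, as an engineer would, in place of code of your own. Each camera call takes 0.05 s, during which the arm holds its last target. There are 200 camera calls.

### The job

I am about to take the salt shaker (the short one with the domed top) out of the spice carousel with one hand, and the carousel runs very freely. First pull the drop-front of its wooden box all the way down, then turn the carousel by the knob on top until the salt shaker stands in the middle of the open front, and finish with the gripper still closed on the knob, holding the carousel still there. Keep every jar standing in the carousel and do not disturb the pepper mill or the bowl.

Things in the scene. Friction and masses are not known exactly. Their poses are not given: they have to be found in the camera images.
- spice_box: low open-topped wooden box fixed on the worktop near the hob: 194 mm wide, 200 mm deep, walls 10 mm thick, sides 56 mm high, back 74 mm. Origin: centre of its underside, on the carousel's axis; z up, x to the back, y along the flap, so the flap side looks along -x, roughly towards the robot. The inside is 174 mm wide, from x = -90 mm (inner face of the closed flap) to x = +90 mm.
- flap (a joint): angle of the box's front flap: 0 = upright and shut (starts at 0 to 0.1 rad), 1.57 = all the way down, level in front of the box. A 10 mm board, 194 mm wide, hinged along its bottom, swings out towards -x; shut, its top edge is 64 mm above the worktop, with a thumb notch in the middle (60 mm wide, 11 mm deep). No catch. Past 0.4 rad it sinks by its own weight, damped, if nothing is in its way.
- flap_hinge (a point): middle of the flap's hinge line, on the outer face of the flap, 4 mm above the worktop and 100 mm in front of the box's axis; same axes as the box (the hinge line runs along y). The hinge is light (about 0.01 N m): the flap stays near upright, and the sinking takes 1 to 3 s. Lowered, the flap may reach a little past the edge of the worktop.
- flap_corner_left (a point): point on the flap's top edge (middle of its 10 mm thickness), 66 mm to the box's +y side of its middle; moves with the flap. Behind the two corners there is the most room between the closed flap and the jars: 28 mm or more behind the flap's inner face, more at the corner whose nearest jar stands farther off.
- flap_corner_right (a point): the same, 66 mm to the box's -y side of the flap's middle.
- carousel (a joint): turning angle of the carousel from its start, rad, positive counter-clockwise from above; no stop within two turns; runs very freely (0.012 N m). A wooden disc 162 mm across, top 21 mm above the worktop, with a hub, a 16 mm post and five bays between 5 mm fins, 30 mm high; in each bay one jar, 49 mm from the axis, with 6 to 8 mm of play sideways. At the start a fin, not a jar, is near the front.
- carousel_knob: round turned wooden knob on top of the carousel's post, fixed to the carousel: 41 mm across, 33 mm high; underside 137 mm, top 170 mm above the worktop. Origin: centre of its underside.
- knob_grip (a point): on the carousel's axis in the widest part of the knob (41 mm), 154 mm above the worktop; the height to grip. The jars reach 126 mm.
- salt_shaker: the salt shaker: a glass shaker with a domed metal cap, 44 mm across and 90 mm tall, shorter than the spice jars, 60 to 130 g, loose in one of the five bays. Origin: centre of its underside, z up; its yaw means nothing. It faces the front when it stands on the box's -x side with y near 0 in the box's frame.
- spice_jar_a: spice jar, a straight glass jar with a flat black screw cap, 41 mm across and 105 mm tall, 60 to 150 g, loose in one of the carousel's bays. Origin: centre of its underside, z up along the jar; its yaw means nothing.
- spice_jar_b: spice jar, a straight glass jar with a flat black screw cap, 41 mm across and 105 mm tall, 60 to 150 g, loose in one of the carousel's bays. Origin: centre of its underside, z up along the jar; its yaw means nothing.
- spice_jar_c: spice jar, a straight glass jar with a flat black screw cap, 41 mm across and 105 mm tall, 60 to 150 g, loose in one of the carousel's bays. Origin: centre of its underside, z up along the jar; its yaw means nothing.
- spice_jar_d: spice jar, a straight glass jar with a flat black screw cap, 41 mm across and 105 mm tall, 60 to 150 g, loose in one of the carousel's bays. Origin: centre of its underside, z up along the jar; its yaw means nothing.
- pepper_mill: tall dark wooden pepper mill, 58 mm across and 170 mm tall, loose on the worktop to the left of and behind the box; leave it alone. Origin: centre of its underside.
- bowl: white bowl, 150 mm across and 68 mm tall, standing on a round cork trivet to the left of the box; leave it alone. Origin: centre of its underside.
Things that resemble listed ones, but are neither listed nor needed, are in the scene too. Leave any blue, orange or turquoise look-alike of the spice_jar_c alone.

How it is judged:
By the outcome, as a careful person would: the job done as asked, in the order asked, and still so for the second after the job is handed in, while the arm keeps its last pose, push and grip.
It also fails if it takes over 54 s, if anything falls off the work surface, if the arm or the gripper's body presses on something with over 40 N, if the wrist force passes 120 N, or if a joint passes its speed limit or range.

## Working session

There is one attempt and no reset: what is moved stays moved. The work goes in short steps, Python scripts to look and compute and a shell command to move; the robot and the scene stay as the last step left them, time stands still between calls to the robot, and variables do not carry over. Pictures are saved under pics/ and viewed, at most 10 in all, crops included, and the job is handed in when it is done.

```bash
mkdir -p pics
cat > h.py <<'E'
import numpy as np, cv2
from cell import arm
from scipy.spatial.transform import Rotation as R
def grab(name):
    s=arm.observe(); im=arm.get_image(name)
    K=np.array(im["intrinsics"],float)
    if "rvec" in im:
        Rw=R.from_rotvec(np.ravel(im["rvec"])).as_matrix(); t=np.ravel(im["tvec"])
    else:
        M=np.array(im["mount"]); T=np.eye(4); T[:3,:3]=R.from_rotvec(s["ee_rot"]).as_matrix(); T[:3,3]=s["position"]
        C=np.linalg.inv(T@M); Rw=C[:3,:3]; t=C[:3,3]
    return np.array(im["frame"]),K,Rw,t
def ray(uv,K,Rw,t):
    d=Rw.T@np.linalg.inv(K)@np.array([uv[0],uv[1],1.]); return -Rw.T@t,d
def onz(uv,z,K,Rw,t):
    o,d=ray(uv,K,Rw,t); return o+d*(z-o[2])/d[2]
def proj(P,K,Rw,t):
    p=(K@(Rw@np.atleast_2d(P).T+t[:,None])).T; return p[:,:2]/p[:,2:]
def save(n,f): cv2.imwrite("pics/"+n,cv2.cvtColor(f,cv2.COLOR_RGB2BGR))
E
python3 - <<'E'
from h import *
s=arm.observe(); print(s, arm.grip_point_offset)
fs=[]
for n in("scene","side"):
    f,K,Rw,t=grab(n); fs.append(f); np.savez(n+"0.npz",f=f,K=K,Rw=Rw,t=t); save(n+"0.png",f); print(n,K[0,0],(-Rw.T@t).round(3),Rw[2].round(2))
E
```

```text
{'clock': 0.0, 'joints': array([ 1.15239652,  0.43518894,  0.02497268,  1.57410421, -0.01159103,
        1.1339979 , -0.0750991 ]), 'dq': array([-0.00078936, -0.00207642,  0.00143185, -0.00012255,  0.00057989,
        0.00014595,  0.00058292]), 'joint_efforts': array([ 1.09428016e-03, -6.67834926e+01,  9.85730812e-01, -3.14455175e+01,
       -6.03752607e-02,  4.25415463e-02,  1.61154762e-04]), 'position': array([ 0.19389305, -0.593622  ,  0.22596337]), 'ee_rot': array([-3.10104109e+00, -4.93661302e-01,  6.11943444e-04]), 'force': array([-0.02008632,  1.23470384, -0.23138514]), 'ft_torque': array([-0.06794089,  0.0584783 , -0.00933464]), 'gripper_force': 0.0, 'width': 1.0003643719248962} 0.0188
scene 403.2494736798012 [0.111 0.322 0.697] [ 0.46 -0.56 -0.69]
side 483.2980134527029 [ 0.462 -0.631  1.064] [ 0.03  0.48 -0.88]
```

View pics/scene0.png

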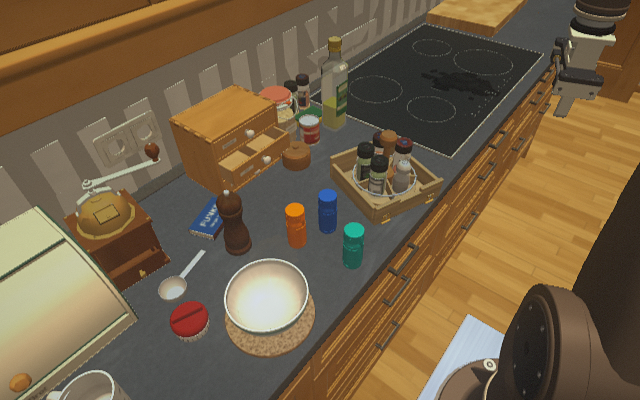

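View pics/side0.png

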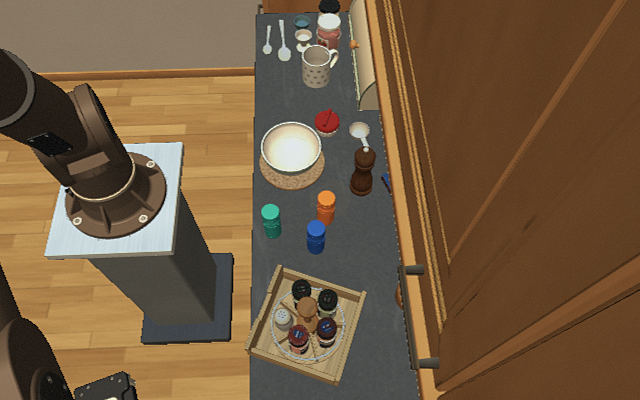

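Scene: the spice box is at (385,180), with the carousel knob at (388,140), the salt shaker at (402,175), the pepper mill at (235,220) and the bowl at (267,295). Side: the box corners are roughly (278,268), (366,292), (340,382) and (249,350), the knob is at (307,307) and the salt cap at (283,317). The blue, orange and teal jars stand loose outside the box.

Run:
```python
from h import *
a=np.load("scene0.npz")["f"][120:225,320:450]; b=np.load("side0.npz")["f"][258:390,240:375]
A=cv2.resize(a,(400,323),interpolation=cv2.INTER_CUBIC); B=cv2.resize(b,(400,391),interpolation=cv2.INTER_CUBIC)
o=np.zeros((391,800,3),np.uint8); o[:323,:400]=A;o[:,400:]=B
save("crop0.png",o)
D=np.load("side0.npz"); c=(D["K"],D["Rw"],D["t"])
E=np.load("scene0.npz"); e=(E["K"],E["Rw"],E["t"])
for uv in[(366,292),(340,382),(278,268),(249,350)]: print(uv,onz(uv,.06,*c).round(3))
print("knob",onz((307,305),.17,*c).round(3),onz((388,136),.17,*e).round(3)); print("salt",onz((283,317),.085,*c).round(3),onz((402,170),.085,*e).round(3))
```

```text
(366, 292) [ 0.597 -0.303  0.06 ]
(340, 382) [ 0.528 -0.485  0.06 ]
(278, 268) [ 0.408 -0.24   0.06 ]
(249, 350) [ 0.347 -0.415  0.06 ]
knob [ 0.468 -0.36   0.17 ] [ 0.459 -0.343  0.17 ]
salt [ 0.418 -0.357  0.085] [ 0.418 -0.354  0.085]
```

View pics/crop0.png

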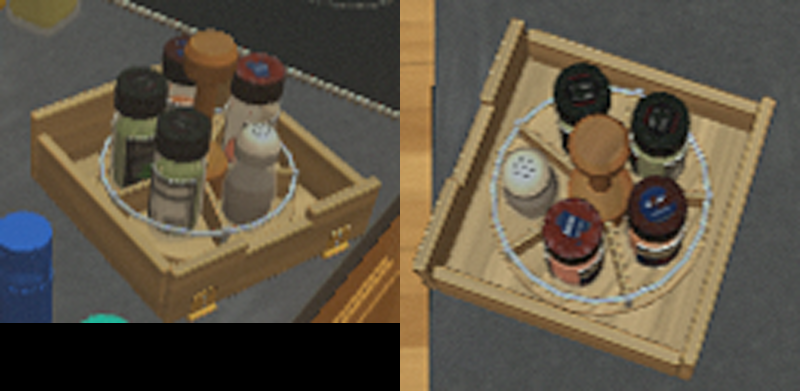

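```bash
cat >> h.py <<'E'
def plan(P,yaw,tilt=0):
    "tool shift (units of 0.4 m) and turn (units of 120 deg) from the present pose to TCP P, tool x at world yaw (deg), tips leaning along tool x by tilt (deg)"
    s=arm.observe(); R0=R.from_rotvec(s["ee_rot"])
    R1=R.from_euler("Z",yaw,degrees=True)*R.from_euler("X",180,degrees=True)*R.from_euler("Y",tilt,degrees=True)
    d=np.array(P)-s["position"]
    print("shift",(R0.inv().apply(d)/.4).round(4),"in end axes",(R1.inv().apply(d)/.4).round(4),"turn",((R0.inv()*R1).as_rotvec(degrees=True)/120).round(4))
    return R1
E
python3 - <<'E'
from h import *
im=arm.get_image("wrist"); print(np.array(im["mount"]).round(3), np.array(im["intrinsics"])[0,0]); save("w0.png",np.array(im["frame"]))
plan([0.37,-0.37,0.32],-19)
E
```

```text
[[ 0.    -0.964 -0.265  0.071]
 [ 1.     0.    -0.001 -0.001]
 [ 0.001 -0.265  0.964 -0.157]
 [ 0.     0.     0.     1.   ]] 316.3649885631098
shift [ 0.592  -0.3954 -0.2343] in end axes [ 0.234  -0.6722 -0.2347] turn [-5.000e-04  2.000e-04  3.091e-01]
```

```bash
python3 -m creep '[[0.08,-0.038,-0.0235,0,0,0],[0.08,-0.038,-0.0235,0,0,0],[0.08,-0.038,-0.0235,0,0,0],[0.08,-0.038,-0.0235,0,0,0],[0.08,-0.038,-0.0235,0,0,0],[0.08,-0.038,-0.0235,0,0,0],[0.08,-0.038,-0.0235,0,0,0],[0.08,-0.038,-0.0235,0,0,0],[0.08,-0.038,-0.0235,0,0,0],[0.08,-0.038,-0.0235,0,0,0],[0,0,0,0,0,0.0515],[0,0,0,0,0,0.0515],[0,0,0,0,0,0.0515],[0,0,0,0,0,0.0515],[0,0,0,0,0,0.0515],[0,0,0,0,0,0.0515],[0,0,0,0,0,0],[0,0,0,0,0,0]]' 1 10
python3 - <<'E'
from h import *
s=arm.observe(); print(s["joints"].round(2),s["clock"])
f,K,Rw,t=grab("wrist"); np.savez("w1.npz",f=f,K=K,Rw=Rw,t=t); save("w1.png",f)
E
```

```text
clock: 1.65
position: [0.451, -0.3501, 0.3205]
ee_rot: [-3.099, 0.513, 0.001]
force: [-0.9, 0.2, 1.1]
width: 0.006
gripper_force: 0.0
[ 0.57  0.29 -0.    1.56  0.    1.3  -1.33] 1.65
```

View pics/w1.png

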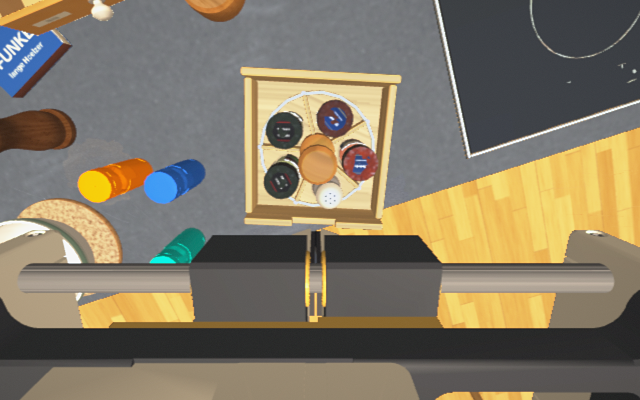

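Wrist view: the box spans (245,70) to (400,225) with its front at the bottom. The knob is at (318,160), the white-domed salt cap at (329,196), the black caps at (284,128) and (281,180), and the red/blue caps at (335,117) and (360,160). Teal, blue and orange look-alikes are outside the box on the left.

Run:
```python
from h import *
f=np.load("w1.npz")["f"][60:240,235:415]
save("w1c.png",cv2.resize(f,(600,600),interpolation=cv2.INTER_CUBIC))
```

```text
(no output)
```

View pics/w1c.png

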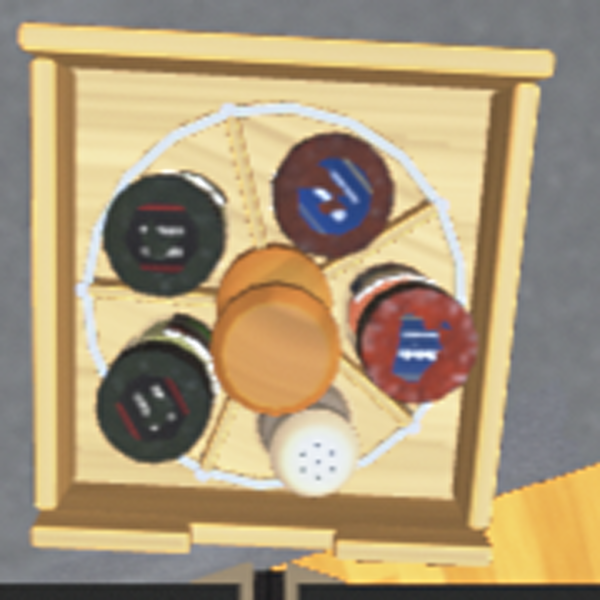

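Close crop confirms the choice. The only dome-capped, perforated jar is the salt at (315,455), beside the front; the four others have flat printed caps. The back wall's top outer corners are (20,25) and (555,50), and the flap's top runs (32,538) to (490,555).

Run:
```python
from h import *
D=np.load("w1.npz"); w=(D["K"],D["Rw"],D["t"]); q=lambda u,v:(235+u/3.3333,60+v/3.3333)
P=lambda u,v,z:onz(q(u,v),z,*w)
bl,br=P(22,24,.074),P(554,49,.074); fl,fr=P(33,546,.064),P(490,562,.064)
for n,a,b in(("back",bl,br),("flap",fl,fr)):
    d=a-b; print(n,a.round(4),b.round(4),"len",np.linalg.norm(d).round(4),"yaw",(np.degrees(np.arctan2(d[1],d[0]))-90).round(2))
d=(bl+br)/2-(fl+fr)/2; print("depth",np.linalg.norm(d).round(4),"dir",np.degrees(np.arctan2(d[1],d[0])).round(2))
yaw=np.degrees(np.arctan2(*(bl-br)[1::-1]))-90
ex=np.array([np.cos(np.radians(yaw)),np.sin(np.radians(yaw)),0]); ey=np.array([-ex[1],ex[0],0])
print("axis from back",((bl+br)/2-.1*ex).round(4),"from flap",((fl+fr)/2+.1*ex).round(4))
kn=P(277,343,.156); print("knob wrist",kn.round(4))
for n,uv in(("side",(307,306.9)),("scene",(388.3,142.1))):
    E=np.load(n+"0.npz"); print(n,onz(uv,.154,E["K"],E["Rw"],E["t"]).round(4))
c=kn.copy()
for n,u,v,z in(("salt",315,455,.108),("red",420,340,.126),("blk front",155,405,.126),("fin fl",203,475,.051),("fin fr",415,428,.051),("fin l",82,290,.051),("fin tl",230,108,.051),("fin tr",443,204,.051)):
    r=P(u,v,z)-c; x,y=r@ex,r@ey; print(n,round(x,4),round(y,4),"ang from front",np.degrees(np.arctan2(-y,-x)).round(1))
```

```text
back [ 0.5928 -0.3051  0.074 ] [ 0.5236 -0.4824  0.074 ] len 0.1903 yaw -21.32
flap [ 0.4055 -0.2306  0.064 ] [ 0.3375 -0.4089  0.064 ] len 0.1908 yaw -20.89
depth 0.2011 dir -21.62
axis from back [ 0.4651 -0.3574  0.074 ] from flap [ 0.4647 -0.3561  0.064 ]
knob wrist [ 0.4679 -0.3583  0.156 ]
side [ 0.4677 -0.3588  0.154 ]
scene [ 0.4564 -0.3438  0.154 ]
salt -0.0481 -0.0164 ang from front 18.8
red -0.0017 -0.0483 ang from front 87.9
blk front -0.028 0.0401 ang from front -55.1
fin fl -0.0744 0.027 ang from front -20.0
fin fr -0.0501 -0.0606 ang from front 50.4
fin l 0.0009 0.0777 ang from front -90.7
fin tl 0.073 0.0207 ang from front -164.1
fin tr 0.0408 -0.0642 ang from front 122.5
```

Run:
```python
from h import *
plan([.3756,-.3908,.15],-21.3,0); plan([.3756,-.3908,.15],-21.3,25)
```

```text
shift [-0.1458  0.1569  0.4265] in end axes [-0.1388  0.1632  0.4264] turn [0.     0.0002 0.0211]
shift [-0.1458  0.1569  0.4265] in end axes [-0.306   0.1632  0.3278] turn [-0.0046  0.2085  0.0208]
```

```bash
python3 -m creep '[[-0.029,0.0314,0,0,0,0],[-0.029,0.0314,0,0,0,0],[-0.029,0.0314,0,0,0,0],[-0.029,0.0314,0,0,0,0],[-0.03,0.0313,0,0,0,0.021],[0,0,0,0,0.052,0],[0,0,0,0,0.052,0],[0,0,0,0,0.052,0],[0,0,0,0,0.0525,0],[-0.03,0,0.0644,0,0,0],[-0.03,0,0.0644,0,0,0],[-0.03,0,0.0644,0,0,0],[-0.03,0,0.0644,0,0,0],[-0.03,0,0.0644,0,0,0],[-0.03,0,0.0644,0,0,0],[0,0,0,0,0,0],[0,0,0,0,0,0]]'
python3 - <<'E'
from h import *
s=arm.observe(); print(s["joints"].round(2))
f,K,Rw,t=grab("wrist"); np.savez("w2.npz",f=f,K=K,Rw=Rw,t=t); save("w2.png",f)
plan([.3756,-.3908,.075],-21.3,25)
A=np.array([.465,-.357,0]); y=np.radians(-21.3); ex=np.array([np.cos(y),np.sin(y),0]); ey=np.array([-ex[1],ex[0],0])
print(proj([A-.1*ex-.066*ey+[0,0,.064],A-.09*ex-.066*ey+[0,0,.064]],K,Rw,t).round(0))
E
```

```text
clock: 3.12
position: [0.3747, -0.3902, 0.1494]
ee_rot: [2.94, -0.56, 0.649]
force: [-0.7, 0.5, 0.3]
width: 0.001
gripper_force: 0.0
[ 0.88  0.23 -0.05  2.21 -0.54  0.35 -0.64]
shift [-0.0805 -0.0007  0.1721] in end axes [-0.0805 -0.0008  0.1721] turn [ 0.0008 -0.0002 -0.0019]
[[319. 283.]
 [319. 270.]]
```

View pics/w2.png

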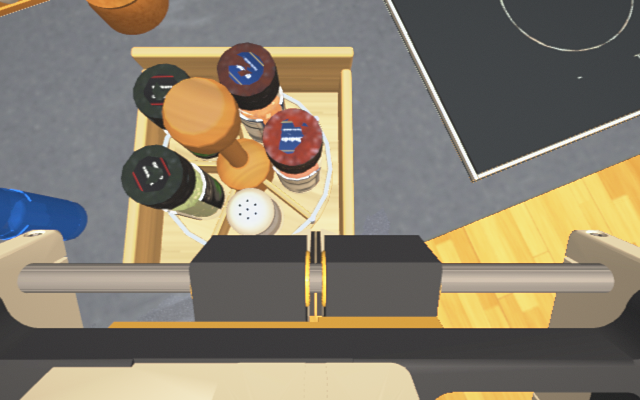

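The box still looks undisturbed, with the salt at (250,212) and the closed fingers over the box's front right at (316,240). The gripper hides the flap edge, so I'll descend in small steps and watch the force.

```bash
python3 -m creep '[[-0.016,0,0.0344,0,0,0],[-0.016,0,0.0344,0,0,0],[-0.016,0,0.0344,0,0,0],[-0.016,0,0.0344,0,0,0],[-0.016,0,0.0344,0,0,0],[0,0,0,0,0,0]]'
python3 - <<'E'
from h import *
s=arm.observe(); print(s["joints"].round(2),s["force"].round(1))
plan([.3756,-.3908,.054],-21.3,25)
f,K,Rw,t=grab("side"); save("s2.png",cv2.resize(f[240:400,220:400],None,fx=3.3,fy=3.3,interpolation=cv2.INTER_CUBIC))
E
```

```text
clock: 3.67
position: [0.3758, -0.3912, 0.0743]
ee_rot: [2.938, -0.559, 0.653]
force: [-0.6, 0.4, -0.1]
width: 0.004
gripper_force: 0.0
[ 1.05  0.39 -0.27  2.27 -0.73  0.13 -0.41] [-0.6  0.4 -0.1]
shift [-0.0223 -0.0007  0.0456] in end axes [-0.0223 -0.0007  0.0457] turn [ 0.0007 -0.0004 -0.0019]
```

View pics/s2.png

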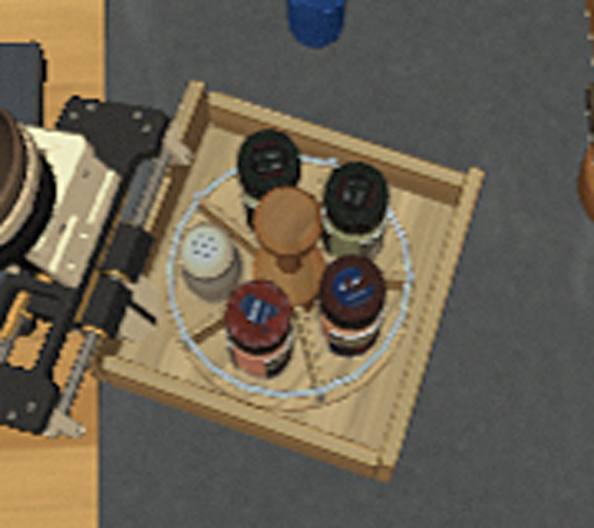

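The fingertips sit at about (155,318) inside the front right corner, clear of the ring and the jars. Joint 6 is near its limit, so I'll reduce the tilt to about 16° (the body still clears the jars) and then go down.

```bash
python3 -m creep '[[0,0,0,0,-0.0375,0],[0,0,0,0,-0.0375,0],[-0.005,0,0.018,0,0,0],[-0.005,0,0.018,0,0,0],[-0.005,0,0.018,0,0,0],[0,0,0,0,0,0],[0,0,0,0,0,0]]'
python3 - <<'E'
from h import *
s=arm.observe(); print(s["joints"].round(2),s["force"].round(1))
d=s["position"]-np.array([.465,-.357,0]);y=np.radians(-21.3); print("box",(d[0]*np.cos(y)+d[1]*np.sin(y)).round(4),(-d[0]*np.sin(y)+d[1]*np.cos(y)).round(4))
E
```

```text
clock: 4.3
position: [0.3769, -0.3903, 0.0485]
ee_rot: [2.985, -0.568, 0.527]
force: [-0.0, -0.9, 0.2]
width: 0.004
gripper_force: 0.0
[ 0.85  0.44 -0.05  2.23 -0.68  0.2  -0.49] [-0.  -0.9  0.2]
box -0.07 -0.063
```

```bash
python3 -m creep '[[-0.012,0,-0.0034,0,0,0],[-0.012,0,-0.0034,0,0,0],[-0.012,0,-0.0034,0,0,0],[-0.012,0,-0.0034,0,0,0],[-0.012,0,-0.0034,0,0,0],[0,0,0,0,0,0]]'
python3 - <<'E'
from h import *
s=arm.observe(); print(s["joints"].round(2),s["force"].round(1))
d=s["position"]-np.array([.465,-.357,0]);y=np.radians(-21.3); print("box",(d[0]*np.cos(y)+d[1]*np.sin(y)).round(4),(-d[0]*np.sin(y)+d[1]*np.cos(y)).round(4))
E
```

```text
clock: 4.8
position: [0.3535, -0.3809, 0.0472]
ee_rot: [2.984, -0.565, 0.525]
force: [-0.7, -0.5, -0.2]
width: 0.004
gripper_force: 0.0
[ 0.91  0.42 -0.1   2.28 -0.7   0.17 -0.45] [-0.7 -0.5 -0.2]
box -0.0952 -0.0628
```

```bash
python3 -m creep '[[-0.012,0,-0.0034,0,-0.01,0],[-0.012,0,-0.0030,0,-0.01,0],[-0.012,0,-0.0028,0,-0.01,0],[-0.012,0,-0.0024,0,-0.01,0],[-0.012,0,-0.0022,0,-0.01,0],[-0.012,0,-0.0021,0,0,0],[0,0,0,0,0,0]]'
python3 - <<'E'
from h import *
s=arm.observe(); print(s["joints"].round(2),s["force"].round(1))
d=s["position"]-np.array([.465,-.357,0]);y=np.radians(-21.3); print("box",(d[0]*np.cos(y)+d[1]*np.sin(y)).round(4),(-d[0]*np.sin(y)+d[1]*np.cos(y)).round(4))
E
```

```text
clock: 5.38
position: [0.327, -0.37, 0.0448]
ee_rot: [3.026, -0.57, 0.372]
force: [-1.2, 0.2, -0.3]
width: 0.006
gripper_force: 0.0
[ 0.72  0.4   0.13  2.27 -0.58  0.3  -0.57] [-1.2  0.2 -0.3]
box -0.1238 -0.0623
```

```bash
python3 -m creep '[[0,0,-0.04,0,0,0],[0,0,-0.06,0,0,0],[0.011,0,-0.0615,0,0,0],[0.011,0,-0.0615,0,0,0],[0.011,0,-0.0615,0,0,0],[0.011,0,-0.0615,0,0,0],[0.011,0,-0.0615,0,0,0],[0.011,0,-0.0615,0,0,0],[0,0,0,0,0,0],[0,0,0,0,0,0],[0,0,0,0,0,0],[0,0,0,0,0,0],[0,0,0,0,0,0],[0,0,0,0,0,0],[0,0,0,0,0,0],[0,0,0,0,0,0],[0,0,0,0,0,0],[0,0,0,0,0,0],[0,0,0,0,0,0],[0,0,0,0,0,0]]' -1 10
python3 - <<'E'
from h import *
s=arm.observe(); print(s["joints"].round(2),s["position"])
a=grab("scene")[0][110:240,310:460]; b=grab("side")[0][240:395,210:380]
o=np.zeros((391,800,3),np.uint8); A=cv2.resize(a,(400,347));B=cv2.resize(b,(400,365));o[:347,:400]=A;o[:365,400:]=B; save("c3.png",o)
plan([.467,-.358,.24],-10)
E
```

```text
clock: 7.05
position: [0.309, -0.3644, 0.2335]
ee_rot: [3.025, -0.571, 0.372]
force: [0.1, -0.5, 0.8]
width: 0.999
gripper_force: 0.0
[ 0.49  0.06  0.38  2.1  -0.2   0.78 -0.95] [ 0.30899901 -0.36442758  0.23347748]
shift [ 0.3552 -0.1587  0.0724] in end axes [ 0.3863 -0.0843 -0.0163] turn [ 0.0092 -0.1163 -0.0943]
```

View pics/c3.png

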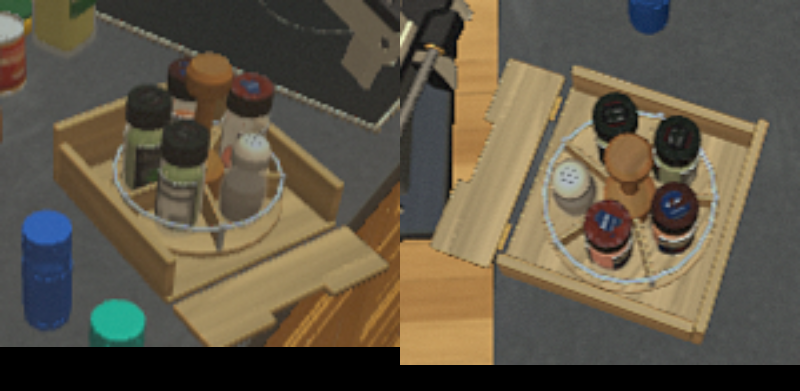

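The flap lies level in front of the box (side crop (500,165)), all five jars are standing, and the carousel looks unchanged. Next I'll go above the knob.

```bash
python3 -m creep '[[0,0,0,0.003,-0.039,-0.054],[0,0,0,0.003,-0.039,-0.054],[0,0,0,0.003,-0.039,-0.053],[0,0,0,0,0,0]]' -1 10
python3 - <<'E'
from h import *
plan([.467,-.358,.24],-2); print(arm.observe()["joints"].round(2))
E
```

```text
clock: 7.48
position: [0.3115, -0.3645, 0.2334]
ee_rot: [3.121, -0.097, 0.025]
force: [1.1, -0.4, 0.6]
width: 1.001
gripper_force: 0.0
shift [ 0.3871 -0.0401 -0.0107] in end axes [ 0.3879 -0.0298 -0.0164] turn [ 0.0091 -0.0079 -0.013 ]
[ 0.45  0.17  0.35  1.95 -0.07  1.01 -0.8 ]
```

```bash
python3 -m creep '[[0,0,0,0.009,-0.008,-0.013],[0.065,-0.005,-0.003,0,0,0],[0.065,-0.005,-0.003,0,0,0],[0.065,-0.005,-0.003,0,0,0],[0.065,-0.005,-0.003,0,0,0],[0.064,-0.005,-0.002,0,0,0],[0.064,-0.005,-0.002,0,0,0],[0,0,0,0,0,0],[0,0,0,0,0,0]]' -1 10
python3 - <<'E'
from h import *
plan([.467,-.358,.137],-2); print(arm.observe()["joints"].round(2))
f,K,Rw,t=grab("wrist"); np.savez("w3.npz",f=f,K=K,Rw=Rw,t=t); save("w3.png",f); print(proj([[.467,-.358,.17],[.467,-.358,.154]],K,Rw,t).round(1))
E
```

```text
clock: 8.23
position: [0.4652, -0.3586, 0.2397]
ee_rot: [-3.14, 0.069, -0.006]
force: [-0.4, 0.1, -0.3]
width: 1.0
gripper_force: 0.0
shift [ 0.0034 -0.0016  0.2569] in end axes [ 0.0044 -0.0017  0.2568] turn [-0.0002 -0.0019 -0.0044]
[ 0.35  0.36  0.31  1.67 -0.12  1.12 -0.93]
[[315.3 206.4]
 [315.3 200.6]]
```

View pics/w3.png

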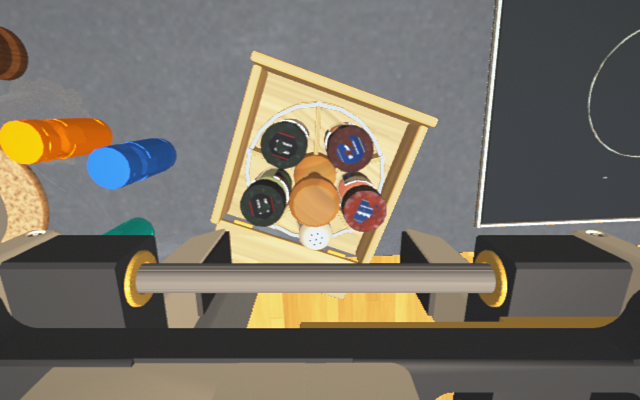

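The knob at (315,202) matches the predicted centre of the grip axis. Descend and close.

```bash
python3 -m creep '[[0.002,-0.001,0.05,0,-0.002,-0.004],[0.0015,-0.001,0.05,0,0,0],[0,0,0.05,0,0,0],[0,0,0.05,0,0,0],[0,0,0.035,0,0,0],[0,0,0.022,0,0,0],[0,0,0,0,0,0],[0,0,0,0,0,0]]' -1 10 && python3 -m creep '[[0,0,0,0,0,0],[0,0,0,0,0,0],[0,0,0,0,0,0],[0,0,0,0,0,0],[0,0,0,0,0,0],[0,0,0,0,0,0],[0,0,0,0,0,0],[0,0,0,0,0,0],[0,0,0,0,0,0],[0,0,0,0,0,0],[0,0,0,0,0,0],[0,0,0,0,0,0]]' 1 12
python3 - <<'E'
from h import *
s=arm.observe(); print(s["joints"].round(2),s["force"].round(1),s["width"]*92,s["gripper_force"])
f,K,Rw,t=grab("scene"); np.savez("sc4.npz",f=f,K=K,Rw=Rw,t=t)
E
```

```text
clock: 8.95
position: [0.4651, -0.3588, 0.1379]
ee_rot: [-3.141, 0.057, 0.002]
force: [0.5, 0.2, 1.1]
width: 0.998
gripper_force: 0.0
clock: 9.95
position: [0.4659, -0.3578, 0.1375]
ee_rot: [-3.14, 0.054, 0.002]
force: [-0.8, 3.3, 2.5]
width: 0.438
gripper_force: 12.0
[ 0.37  0.47  0.28  1.79 -0.16  0.91 -0.89] [-0.8  3.3  2.5] 40.25758769244346 12.000149941595737
```

```bash
python3 -m creep '[[0,0,0,0,0,0.005],[0,0,0,0,0,0.01],[0,0,0,0,0,0.01],[0,0,0,0,0,0.01],[0,0,0,0,0,0.01],[0,0,0,0,0,0.01],[0,0,0,0,0,0.01],[0,0,0,0,0,0.01],[0,0,0,0,0,0.01],[0,0,0,0,0,0.01],[0,0,0,0,0,0.01],[0,0,0,0,0,0.01],[0,0,0,0,0,0.01],[0,0,0,0,0,0.01],[0,0,0,0,0,0.01],[0,0,0,0,0,0.008],[0,0,0,0,0,0.004],[0,0,0,0,0,0],[0,0,0,0,0,0]]'
python3 - <<'E'
from h import *
s=arm.observe(); print(s["joints"].round(2),s["force"].round(1),s["width"]*92,s["gripper_force"])
y=np.radians(-21.3); ex=np.array([np.cos(y),np.sin(y),0]); ey=np.array([-ex[1],ex[0],0]); A=np.array([.466,-.3575,0])
o=np.zeros((500,800,3),np.uint8)
for i,n in enumerate(("scene","wrist")):
    f,K,Rw,t=grab(n); np.savez("f_"+n+".npz",f=f,K=K,Rw=Rw,t=t)
    p=proj([A-.049*ex+[0,0,z] for z in(.021,.108)],K,Rw,t); print(n,p.round(1))
    f=f[110:235,320:470] if i==0 else f[130:330,200:440]
    B=cv2.resize(f,(400,333) ,interpolation=cv2.INTER_CUBIC); o[:333,400*i:400*i+400]=B
save("c5.png",o)
E
```

```text
clock: 11.58
position: [0.466, -0.3574, 0.1374]
ee_rot: [-3.089, 0.568, 0.003]
force: [-0.5, 5.5, 3.7]
width: 0.438
gripper_force: 12.0
[ 0.31  0.48  0.36  1.79 -0.21  0.91 -1.17] [-0.5  5.5  3.7] 40.3127160554743 12.000270210555755
scene [[394.6 192.8]
 [398.9 165.1]]
wrist [[315.6 242.8]
 [315.4 295.7]]
```

View pics/c5.png

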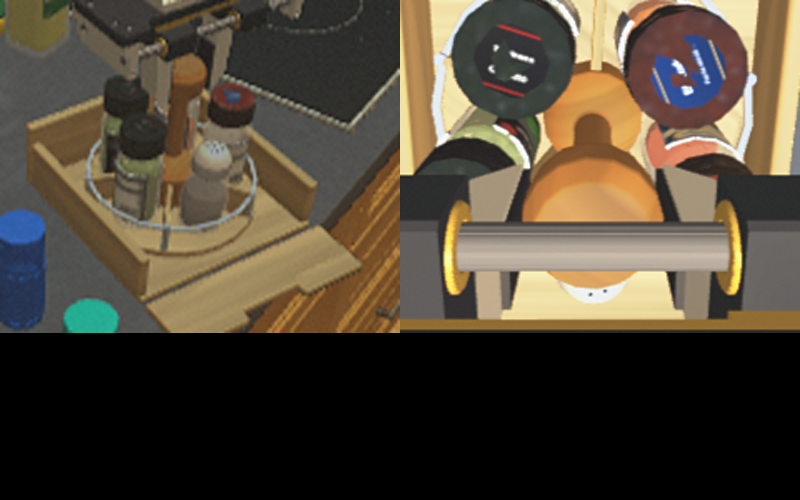

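The salt's domed cap is centred below the knob: wrist crop x≈594, against a knob centre of 593 and a box mid-line of 594. It stands behind the lowered flap at scene crop (213,152), within about 1 mm of the prediction. All the jars are standing and the grip on the knob holds at 12 N. Handing in.

```bash
python3 -c "
from cell import arm
print(arm.sign_off())"
```

```text
the job is handed in; nothing more can be done
None
```

The job is handed in: the flap is all the way down, the salt shaker stands in the middle of the open front to within about 1 mm, all five jars are upright, and the gripper is still closed on the knob at 12 N.

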